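# Lock the lens in the drilling jig and hold its index pin out

### The arm

A 6-joint arm with a two-finger parallel gripper is mounted at the origin on a cart in front of the work surface, level with it; the furniture and walls round the work are solid. World frame = base frame: x ahead of the robot, y to its left, z up, the work surface at z = 0. Lengths are in mm, angles in rad, forces in N, time in s.
With the tool pointing down it reaches from about 300 to 775 mm from the base axis. Payload 14.6 kg.
Tool frame: the origin (TCP) lies on the front face of the gripper's body, between the roots of the fingers; the fingertips stand 73 mm ahead of it and the grasp point (between the pads) lies 54 mm ahead of it; z points along the fingers, y is the direction in which the jaws open and shut (so a half turn about z gives the same grasp; the last joint's range is limited). The gripper opens to 85 mm and grips with 20 to 120 N. Pads are 22 mm wide; open, the fingers measure 114 mm over their backs; the gripper's body (76 mm by 85 mm) begins 54 mm behind the grasp point. The pads swing forward as they close: fully open they stand 13 mm farther back than shut.
Start: joints at [-1.337, 0.3, 1.521, -0, 1.321, -0.067], TCP at [162.95, -525.297, 303.881] pointing down, gripper open.
Joint ranges: [-3.03, 3.03], [-0.79, 2.21], [0.23, 2.52], [-1.04, 4.18], [0, 3.07], [-2.55, 2.55]. Speed limits (rad/s): [2.22, 2.22, 2.57, 3.14, 3.14, 3.14].

### API

Orientations are given as a rotation vector (axis times angle).
In Python, from workcell import r, eyes gives the robot as it stands. Calls block until the motion is done:
- r.reach(position, orientation): joint-space move of the TCP to a pose.
- r.servo_line(position, orientation=None, v=150): straight line of the TCP; orientation=None keeps the orientation; v is the mean speed in mm/s.
- r.move_j(angles): joint-space move.
- r.release() and r.grasp(): open the fingers fully, or close them until they stop; the grip force is fixed at half the most.
- r.hold(seconds).
- r.solve_ik(position, orientation): joint angles nearest the present ones, or None.
- r.observe(): the state.
- eyes.snapshot(name): name is "scene" or "top"; returns the picture (384x512x3 uint8, blue, green, red); there is no depth.
- eyes.camera_params(name): a dict with "fx", "fy", "cx", "cy" (pixels), "R" (3x3) and "t" (3): a world point X has camera coordinates R X + t. Camera axes: x right, y down, z forward; pixel columns grow to the right and rows downward; lengths in mm; the calibration is good to about 2 mm. A picture is of the moment at which its call begins. camera_params takes no time and is no camera call.
A pose or a line that the arm cannot do raises r.MotionError and nothing moves.
- r.sign_off(): hands the job in, once; it reports no verdict.
The state is a dict: "time_s": time; "q": joint angles; "joint_vel": joint speeds; "joint_torque": joint torques, N m; "ee_pos": TCP position; "tool_rot": TCP orientation; "force": force on the tool from outside, world axes, zero at the start; "torque": the same for the moment, N m; "grip_width": finger opening in mm.
Only numpy, scipy, OpenCV 4.12 (cv2) and the standard library are available. Lean on these libraries where they do the work, as an engineer would, in place of code of your own. Each camera call takes 0.05 s, during which the arm holds its last target. There are 200 camera calls.

### The job

The lens in the drilling jig is to go round to its next drilling station. While the index pin is still in its hole and keeps the plate from turning, turn the clamp ring clockwise (seen from above) by its lug, fully home to the locked mark, and let go of it; then pull the plunger knob straight up as far as it goes and finish while holding it there, pin clear of the plate. I will turn the plate myself, so leave it at its present station, and do not disturb the screwdriver, the lens block or the lens packet beside the jig.

Things in the scene. Friction and masses are not known exactly. Their poses are not given: they have to be found in the camera images.
- drill_jig: Fixed lens drilling jig; x roughly away from the robot (turned up to 0.4 rad). Origin on the desk under the plate's axis. Grey base: x -95 to 95, y -120 to 90 mm, top z = 16. Steel index plate 170 mm across, top z = 34, twelve 9 mm holes on a 72 mm radius. On it the lens nest and clamp ring, 101 mm across, top z = 67.5. Plunger bracket at (0, -72): 38 mm wide in x, top z = 58, its nut to z = 68.
- ring_axis (a point): Point on the vertical axis about which plate and clamp ring turn, at the height of the clamp ring's top, 67.5 mm above the desk.
- ring_lug (a point): Top middle of the clamp ring's only lug, 65 mm from the axis, 79 mm above the desk, going round with the ring. The lug is an upright dark fin pointing outwards, 47 to 77 mm from the axis, 10 mm thick, z = 49 to 79 mm; its foot (below z = 62, up to 59 mm from the axis) is 18 mm thick. A bright line runs along its top.
- clamp_ring (a joint): Angle of the dark steel clamp ring, rad, clockwise from above: 0 open (lug over the small ring mark on the plate), 1.2 locked: a hard stop, lug over the engraved arrow mark. In the jig's frame the lug lies at 3.32 rad minus this value, counterclockwise from x. Stiff (0.2 N m of friction), stays where it is left.
- pull_knob: Black knurled pull knob of the index plunger, a cylinder of 24 mm diameter and 26 mm height, z up; origin at the centre of its underside, 74 mm above the desk with the pin home. It sits on a thin steel stem above the bracket's nut.
- index_plunger (a joint): Lift of the sprung index plunger, m: 0 with the pin fully home in its hole in the plate (8.5 mm deep), 0.014 at its upper stop. The spring pulls it home with about 7 N at 0 and 12 N at the stop; it does not stay up by itself.
- index_plate (a joint): Angle of the index plate in the jig, rad, clockwise from above; 0 at the present station. With the pin home the plate has only about 0.01 rad of play; with the pin out it turns with 0.12 N m of friction. The clamp ring and the lens go round with it.
- screwdriver: Small screwdriver, 152 x 15 x 13 mm, lying beside the jig on its -y side; leave alone. Origin under its middle, its length along its y axis.
- lens_block: White suction lens block, 25 mm across, 17 mm high, standing beside the jig; leave alone. Origin under its middle.
- lens_packet: Flat lens packet, 74 x 72 x 9 mm, lying beside the jig; leave alone. Origin under its middle.

How it is judged:
By the outcome, as a careful person would: the job done as asked, in the order asked, and still so for the second after the job is handed in, while the arm keeps its last pose, push and grip.
It also fails if it takes over 51 s, if anything falls off the work surface, if the arm or the gripper's body presses on something with over 40 N, if the wrist force passes 120 N, or if a joint passes its speed limit or range.

## Working session

There is one attempt and no reset: what is moved stays moved. The work goes in short steps, each a Python script; the robot and the scene stay as the last script left them, time stands still between calls to the robot, and variables do not carry over. Pictures are saved under pics/ and viewed, about 8 in all and at most 12, crops included, and the job is handed in when it is done.

```bash
mkdir -p pics; ls; python3 - <<'E'
from workcell import r, eyes
import cv2,numpy as np
for n in("scene","top"):
    im=eyes.snapshot(n); cv2.imwrite(f"pics/{n}0.png",im)
    p=eyes.camera_params(n); print(n,{k:np.round(v,3).tolist() for k,v in p.items()})
s=r.observe(); print(s)
E
```

```text
pics
scene {'fx': 490.268, 'fy': 490.268, 'cx': 249.826, 'cy': 196.234, 'R': [[-0.722, -0.692, -0.019], [-0.486, 0.526, -0.698], [0.493, -0.494, -0.716]], 't': [392.122, 323.452, 631.574]}
top {'fx': 445.904, 'fy': 445.904, 'cx': 256.383, 'cy': 195.119, 'R': [[-0.131, -0.991, -0.002], [-0.971, 0.128, -0.203], [0.202, -0.025, -0.979]], 't': [48.685, 540.731, 816.723]}
{'time_s': 0.1, 'q': array([-1.33661947e+00,  3.00434808e-01,  1.52150457e+00, -2.85601576e-06,
        1.32070544e+00, -6.65828969e-02]), 'joint_vel': array([-8.37239596e-04, -2.32510824e-03, -1.42530185e-03,  4.29905481e-05,
        8.92994356e-04,  2.97026489e-05]), 'joint_torque': array([ 2.94590543e-03, -5.44372272e+01, -3.62367475e+01,  2.35201878e-05,
        3.04938112e-03,  4.40084406e-06]), 'ee_pos': array([ 162.91109672, -525.18431746,  303.3735478 ]), 'tool_rot': array([-3.10510081e+00, -4.70497786e-01,  1.42615479e-04]), 'force': array([ 0.08832686,  0.03018341, -0.58020651]), 'torque': array([-0.04055336, -0.0187656 ,  0.00119541]), 'grip_width': 85.18695289523163}
```

View pics/scene0.png

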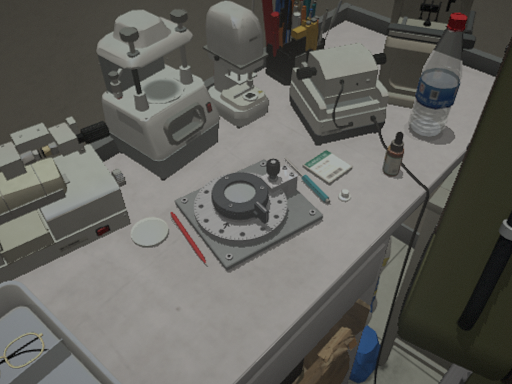

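View pics/top0.png

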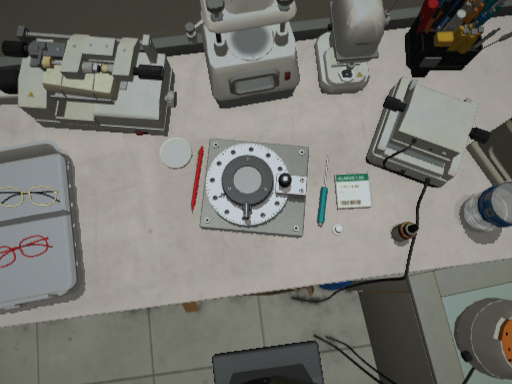

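Both pictures show the jig: in the top view the plate centre is near (246,184), the knob near (285,181) and the lug near (247,213), pointing towards the robot. The screwdriver is at (323,195), the lens block at (338,229) and the packet at (353,190). I'll enlarge the jig and measure it.

```bash
cat > h.py <<'E'
from workcell import r, eyes
import cv2,numpy as np
from scipy.spatial.transform import Rotation as Ro
def ray(n,uv,z):
    p=eyes.camera_params(n);R=np.array(p["R"]);t=np.array(p["t"])
    d=R.T@np.array([(uv[0]-p["cx"])/p["fx"],(uv[1]-p["cy"])/p["fy"],1]);c=-R.T@t
    return c+d*(z-c[2])/d[2]
def proj(n,X):
    p=eyes.camera_params(n);x=np.array(p["R"])@np.array(X)+np.array(p["t"])
    return np.array([p["fx"]*x[0]/x[2]+p["cx"],p["fy"]*x[1]/x[2]+p["cy"]])
E
python3 - <<'E'
from h import *
a=cv2.imread("pics/top0.png")[130:245,190:350]; a=cv2.resize(a,None,fx=5,fy=5,interpolation=cv2.INTER_CUBIC); cv2.imwrite("pics/c1.png",a)
b=cv2.imread("pics/scene0.png")[145:270,170:360]; b=cv2.resize(b,None,fx=4.2,fy=4.2,interpolation=cv2.INTER_CUBIC); cv2.imwrite("pics/c2.png",b)
# white dial blob fit in top
im=cv2.imread("pics/top0.png");g=cv2.cvtColor(im,cv2.COLOR_BGR2GRAY)
print(g[184,200:300].tolist())
E
```

```text
[155, 154, 154, 149, 123, 153, 195, 196, 195, 196, 196, 195, 196, 196, 195, 195, 197, 196, 196, 197, 194, 161, 65, 85, 85, 84, 84, 85, 83, 84, 83, 83, 84, 81, 138, 156, 155, 156, 156, 156, 157, 155, 156, 156, 157, 156, 157, 156, 158, 157, 158, 156, 156, 157, 156, 157, 157, 156, 155, 156, 138, 87, 86, 85, 86, 85, 85, 84, 84, 83, 83, 81, 48, 101, 190, 159, 177, 196, 186, 51, 5, 9, 10, 13, 13, 16, 21, 12, 17, 41, 93, 196, 195, 196, 197, 196, 196, 195, 197, 195]
```

View pics/c1.png

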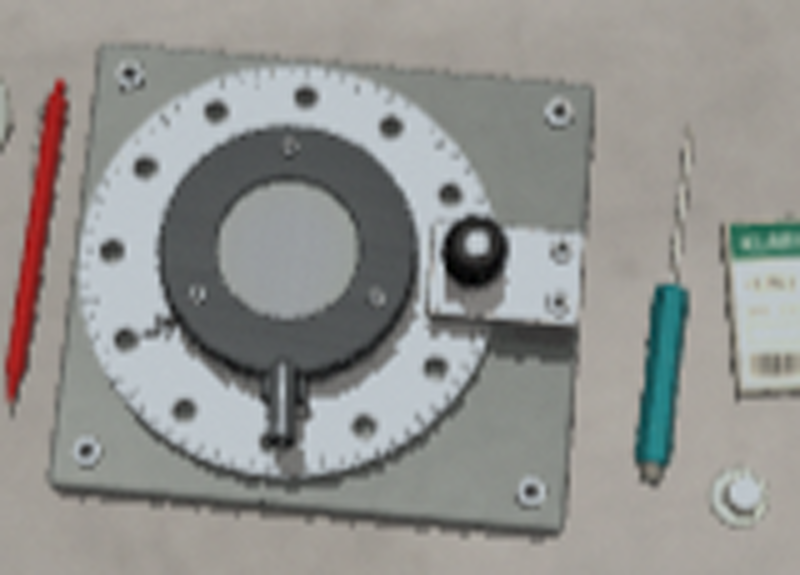

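View pics/c2.png

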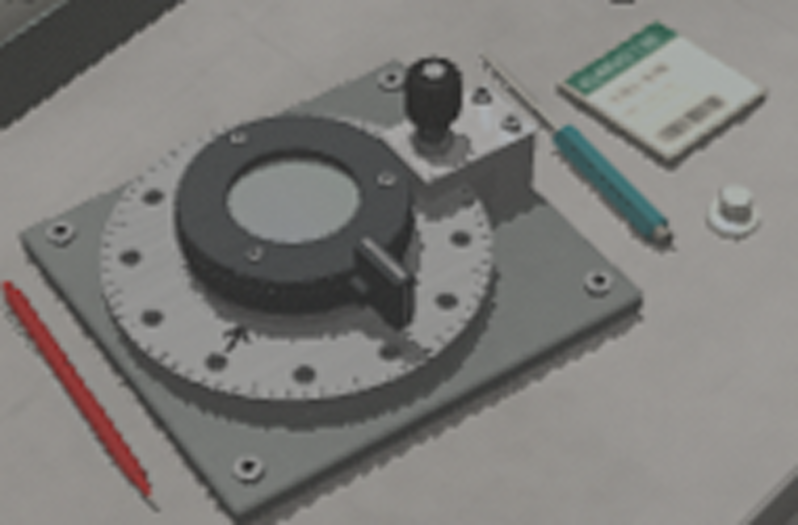

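The crops show the lug pointing towards the robot, with its bright line from (283,363) to (285,440) in crop 1. The arrow mark is at (158,328), the knob at (475,250) and the base screws at the four corners. I'll measure from these.

```bash
python3 - <<'E'
from h import *
from scipy.optimize import least_squares
T=lambda u,v:(190+(u+.5)/5-.5,130+(v+.5)/5-.5)
S=lambda u,v:(170+(u+.5)/4.2-.5,145+(v+.5)/4.2-.5)
for n in("top","scene"):
    p=eyes.camera_params(n);print(n,"cam",-np.array(p["R"]).T@np.array(p["t"]))
def pr(l,n,uv,z): X=ray(n,uv,z);print(l,n,X.round(1));return X
sc=[pr("screw","top",T(*q),18)[:2] for q in [(130,73),(560,112),(531,492),(86,451)]]
pr("screw","scene",S(391,78),18);pr("screw","scene",S(60,232),18);pr("screw","scene",S(248,467),18);pr("screw","scene",S(598,282),18)
sc=np.array(sc); d=(sc[0]+sc[1]-sc[2]-sc[3]);e=(sc[0]+sc[3]-sc[1]-sc[2]);print("yaw from x dir",np.arctan2(d[1],d[0]),"y dir",np.arctan2(-e[0],e[1]))
def fit(P):
    P=np.array(P);A=np.c_[2*P,np.ones(len(P))];s=np.linalg.lstsq(A,(P**2).sum(1),rcond=None)[0];return s[:2],np.sqrt(s[2]+s[:2]@s[:2])
print("ring",fit([ray("top",T(*q),67.5)[:2] for q in [(160,250),(288,124),(418,250),(200,158),(378,158)]]))
print("ring s",fit([ray("scene",S(*q),67.5)[:2] for q in [(178,205),(295,116),(412,200),(225,135),(375,138)]]))
print("plate",fit([ray("top",T(*q),34)[:2] for q in [(79,270),(270,63),(130,130),(115,385),(400,108),(200,462)]]))
print("hole circle",fit([ray("top",T(*q),34)[:2] for q in [(113,250),(145,167),(215,111),(305,97),(391,127),(450,193),(436,367),(364,426),(184,409),(126,339)]]))
pr("knobtop","top",T(481,240),100);pr("knobtop","scene",S(435,70),100)
pr("lug in","top",T(283,365),79);pr("lug out","top",T(285,438),79);pr("lug in","scene",S(365,241),79);pr("lug out","scene",S(408,283),79)
pr("arrow","top",T(158,328),34);pr("arrow","scene",S(237,338),34)
pr("block","top",T(742,492),17)
pr("sd","top",T(652,470),10);pr("sd","top",T(688,130),5);pr("sd","top",T(668,290),13)
E
```

```text
top cam [ 3.66293617e+02 -6.58187415e-01  9.09738740e+02]
scene cam [128.52982309 413.43285354 685.43397153]
screw top [669.3  47.   18. ]
screw top [ 628.9 -128.8   18. ]
screw top [472.9 -93.2  18. ]
screw top [512.8  82.5  18. ]
screw scene [ 634.2 -133.    18. ]
screw scene [673.7  44.2  18. ]
screw scene [516.9  79.2  18. ]
screw scene [476.9 -96.3  18. ]
yaw from x dir -0.22393475882355293 y dir -0.22483355296975663
ring (array([573.7713935 ,  -8.90701891]), np.float64(50.17109732656665))
ring s (array([575.89131893,  -9.98375033]), np.float64(49.50760250174546))
plate (array([574.72083072,  -5.7823688 ]), np.float64(83.94454964187092))
hole circle (array([574.36064877,  -8.41202006]), np.float64(71.82766347753275))
knobtop top [559.3 -80.2 100. ]
knobtop scene [561.8 -82.3 100. ]
lug in top [525.8  -0.8  79. ]
lug out top [497.9   2.   79. ]
lug in scene [528.5  -3.2  79. ]
lug out scene [500.1   2.   79. ]
arrow top [556.  47.  34.]
arrow scene [559.1  43.1  34. ]
block top [ 461.9 -177.5   17. ]
sd top [ 476.3 -144.1   10. ]
sd top [ 617.8 -183.     5. ]
sd top [ 548.9 -162.1   13. ]
```

Axis ≈ (574.8, -9.4), yaw ≈ -0.224, knob ≈ (559.8, -80.7). The lug is at about 3.0 rad in the world frame (ring ≈ 0.1), so locked is ≈ 1.896 rad. Plan: push the lug round with closed fingers from its -y side, so nothing binds, then grip the knob and lift it.

```bash
cat >> h.py <<'E'
AX=np.array([574.8,-9.4]); YAW=-.224; KN=np.array([559.8,-80.7])
def down(b):            # tool down, jaws (tool y) along world angle b
    a=(b+np.pi/2)/2; return np.pi*np.array([np.cos(a),np.sin(a),0])
def pose(phi,off,zt,rad=72): # finger centre 'off' mm counterclockwise of a lug at phi; zt = tip height
    e=np.array([np.cos(phi),np.sin(phi)]);t=np.array([-e[1],e[0]])
    return np.r_[AX+rad*e+off*t,zt+73],down(phi-np.pi/2)
def st(l=""):
    s=r.observe();print(l,"t",round(s["time_s"],2),"p",s["ee_pos"].round(1),"F",s["force"].round(1),"M",s["torque"].round(2),"w",round(s["grip_width"],1));return s
E
python3 - <<'E'
from h import *
for uv in((430,130),(392,172)): print("bottle", ray("scene",uv,10).round(0))
for a in((3.0,30,230),(3.0,30,52),(2.5,19.5,52),(1.88,19,52)):
    print(a,np.round(r.solve_ik(*pose(*a)),2))
print(np.round(r.solve_ik(np.r_[KN,93+54],down(YAW)),2))
p,o=pose(3.0,30,215); r.reach(p,o); st("above")
r.grasp(); st("closed")
p,o=pose(3.0,30,110); r.servo_line(p,o,v=150); st("low")
cv2.imwrite("pics/top1.png",cv2.resize(eyes.snapshot("top")[120:260,180:360],None,fx=4,fy=4)); cv2.imwrite("pics/s1.png",cv2.resize(eyes.snapshot("scene")[80:270,160:360],None,fx=3,fy=3))
E
```

```text
bottle [ 444. -467.   10.]
bottle [ 431. -296.   10.]
(3.0, 30, 230) [-0.13  0.19  1.66 -0.    1.29 -1.56]
(3.0, 30, 52) [-0.13  0.42  1.82 -0.    0.9  -1.56]
(2.5, 19.5, 52) [-0.04  0.43  1.8  -0.    0.9  -0.97]
(1.88, 19, 52) [ 0.03  0.49  1.71 -0.    0.94 -0.28]
[-0.21  0.51  1.62 -0.    1.01  0.02]
above t 2.25 p [499.3 -29.5 288. ] F [-0.5  0.4  0.3] M [ 0.01 -0.01  0.  ] w 85.7
closed t 3.02 p [499.3 -28.9 288. ] F [-0.7 -0.8  0.2] M [ 0.01 -0.01  0.01] w 0.2
low t 3.87 p [499.6 -29.  183.8] F [0.2 0.7 0.2] M [-0.06  0.01  0.  ] w -0.0
```

View pics/s1.png

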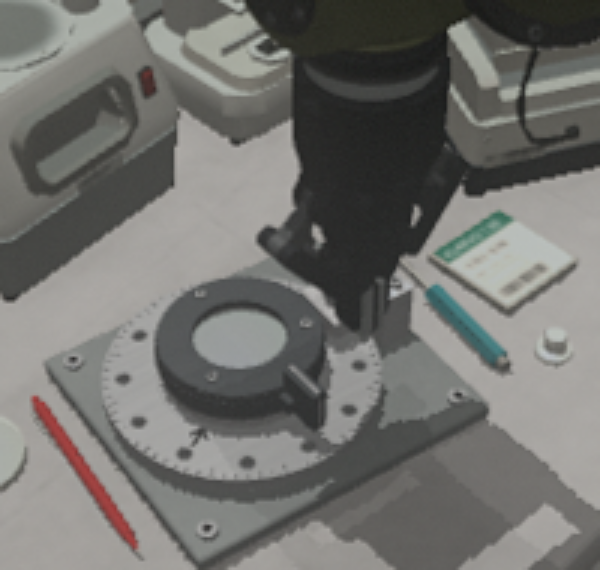

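The view shows the closed fingers hanging beside the lug on the bracket side, with tips near (360,325) and the lug at (308,395). The linkage spreads only well above lug height. I'll go down and push in small steps, watching the force.

```bash
python3 - <<'E'
from h import *
p,o=pose(3.0,30,52); r.servo_line(p,o,v=100); s=st("down"); z0=s["force"]
def ft(s,phi): return (s["force"]-z0)[:2]@np.array([-np.sin(phi),np.cos(phi)])
if abs(z0[2])<8:
    phi=3.0; off=30
    while off>20:
        off-=3.3; r.servo_line(*pose(phi,off,52),v=60)
    st("near")
    while phi>1.98:
        phi-=.13; r.servo_line(*pose(phi,20,52),v=60); s=r.observe(); print(round(phi,2),"t",round(s["time_s"],2),"Ft",round(ft(s,phi),1),s["force"].round(1))
        if abs(ft(s,phi))>25: break
    st("end")
    cv2.imwrite("pics/top2.png",cv2.resize(eyes.snapshot("top")[120:260,180:360],None,fx=4,fy=4))
E
```

```text
down t 4.7 p [499.5 -29.  125.5] F [0.3 1.5 0.6] M [ 0.02 -0.    0.02] w 0.2
near t 5.7 p [501.2 -15.7 125. ] F [ 0.9 -0.1  0.2] M [-0.04  0.01  0.04] w -0.1
2.87 t 5.98 Ft 1.8 [-0.6 -0.1 -0.2]
2.74 t 6.29 Ft 1.7 [-0.2 -0.2 -0.3]
2.61 t 6.6 Ft 1.7 [-0.5 -0.1 -0. ]
2.48 t 6.91 Ft 1.7 [-0.4 -0.1  0.3]
2.35 t 7.22 Ft 1.5 [-0.3 -0.1  0.1]
2.22 t 7.53 Ft 0.9 [-0.   0.5  0.3]
2.09 t 7.83 Ft 1.3 [-0.1 -0.4 -0.3]
1.96 t 8.14 Ft 1.4 [-0.  -1.4 -0.5]
end t 8.14 p [528.9  49.4 125. ] F [-0.  -1.4 -0.5] M [0.01 0.05 0.02] w -0.5
```

View pics/top2.png

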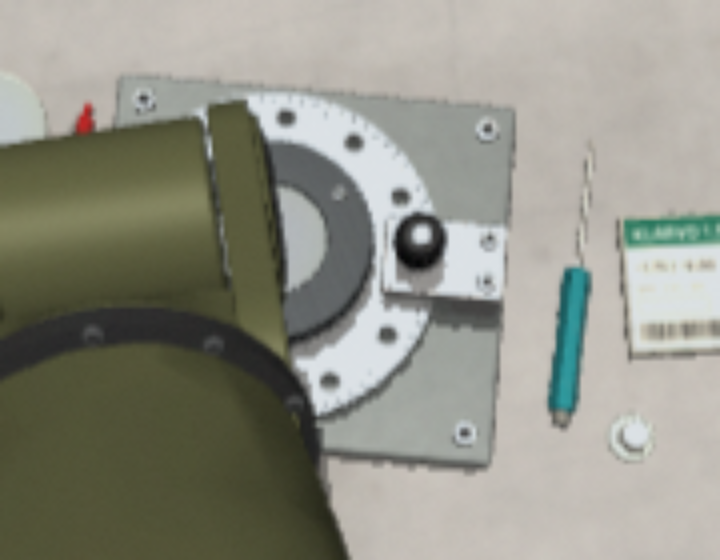

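The ring screw has moved clockwise, to (338,190) in the crop, so the lug is following. I'll continue in small steps to the stop.

```bash
python3 - <<'E'
from h import *
phi=1.96
while phi>1.72:
    phi-=.015; r.servo_line(*pose(phi,20,52),v=30); s=r.observe(); f=s["force"][:2]@np.array([-np.sin(phi),np.cos(phi)])
    print(round(phi,3),"Ft",round(f,1),s["force"].round(1),s["torque"].round(2))
    if abs(f)>18: break
st("stop"); cv2.imwrite("pics/s3.png",cv2.resize(eyes.snapshot("scene")[120:270,160:360],None,fx=4,fy=4))
E
```

```text
1.945 Ft 2.3 [-1.8 -1.6  0.9] [-0.26  0.32 -0.05]
1.93 Ft 2.8 [-1.9 -3.   0.4] [-0.33  0.24 -0.01]
1.915 Ft 0.6 [ 0.  -1.8  0.5] [-0.25  0.13 -0.05]
1.9 Ft 2.5 [-2.1 -1.5  0.2] [-0.23  0.15 -0.03]
1.885 Ft 1.3 [-0.9 -1.5  1. ] [-0.22  0.15 -0.01]
1.87 Ft 1.9 [-1.8 -0.6  0.4] [-0.15  0.21  0.02]
1.855 Ft 1.5 [-1.4 -0.5  0.5] [-0.13  0.22  0.01]
1.84 Ft 2.9 [-2.8 -0.9  2. ] [-0.14  0.57  0.02]
1.825 Ft 8.4 [-8.1 -2.5  5. ] [-0.33  1.07 -0.02]
1.81 Ft 13.2 [-12.5  -4.7   7.6] [-0.57  1.84 -0.01]
1.795 Ft 17.4 [-16.7  -5.1  10.4] [-0.79  2.48  0.08]
1.78 Ft 23.3 [-22.2  -7.3  14.5] [-1.03  3.31  0.08]
stop t 11.19 p [538.6  56.4 124.8] F [-22.2  -7.3  14.5] M [-1.03  3.31  0.08] w 0.0
```

View pics/s3.png

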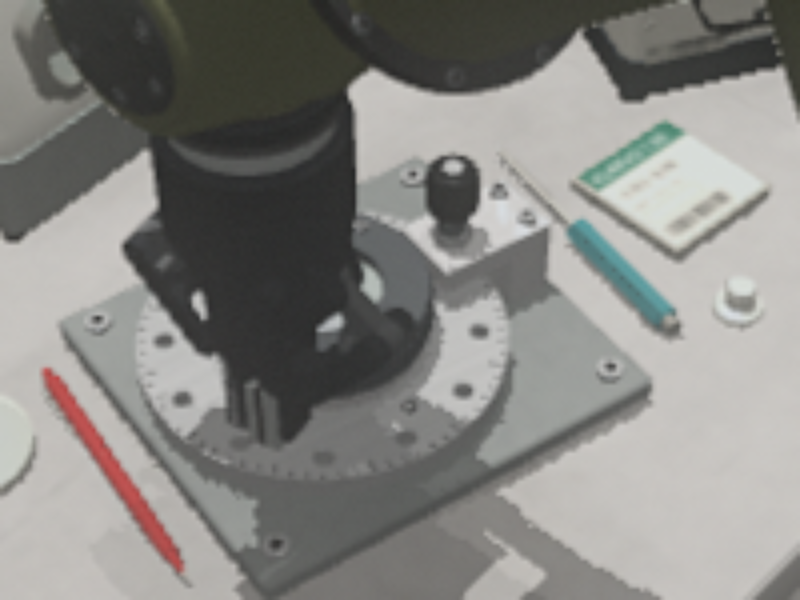

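The force rises cleanly to 23 N from φ≈1.835, which matches the stop at lug ≈ 1.9 rad. I'll back off, rise, and check the lug against the arrow mark.

```bash
python3 - <<'E'
from h import *
r.servo_line(*pose(1.78,36,52),v=80); st("off")
r.servo_line(*pose(1.78,36,140),v=200)
r.release()
r.reach(np.r_[KN[0],KN[1],205],down(YAW)); st("over knob")
a=cv2.resize(eyes.snapshot("top")[120:260,180:360],None,fx=4,fy=4,interpolation=cv2.INTER_CUBIC); b=cv2.resize(eyes.snapshot("scene")[120:270,160:360],None,fx=4,fy=4,interpolation=cv2.INTER_CUBIC)
cv2.imwrite("pics/t4.png",a);cv2.imwrite("pics/s4.png",b)
E
```

```text
off t 11.59 p [525.   53.6 125.3] F [ 0.1  0.3 -0.2] M [ 0.   -0.02 -0.01] w 0.0
over knob t 13.58 p [559.7 -81.1 204.8] F [ 0.2 -0.1 -0.2] M [-0.03  0.01  0.03] w 85.6
```

View pics/s4.png

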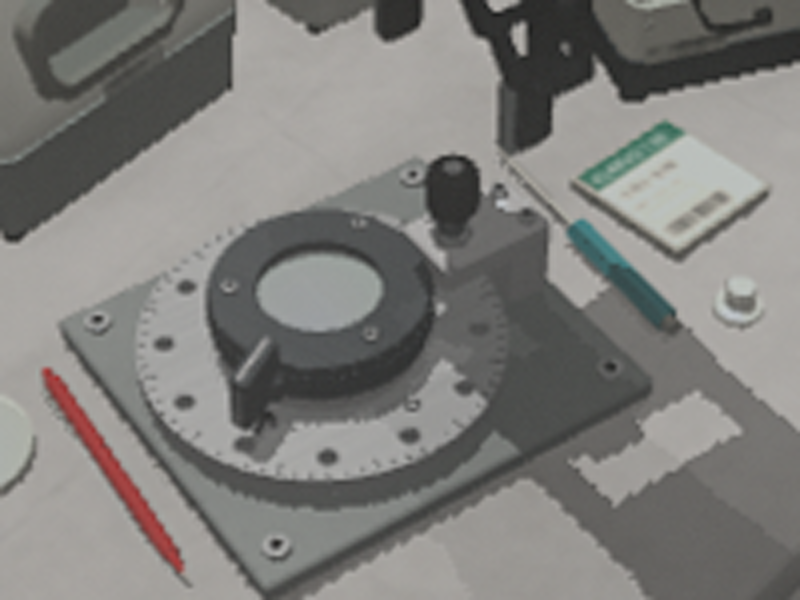

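```bash
python3 - <<'E'
from h import *
S=lambda u,v:(160+(u+.5)/4-.5,120+(v+.5)/4-.5)
o=ray("scene",S(243,379),79)[:2]; i=ray("scene",S(270,341),79)[:2]; c=np.array([576.5,-11.2])
for l,d in(("out",o-c),("in",i-c),("line",o-i),("arrow",ray("scene",S(266,422),34)[:2]-c)): print(l,d.round(1),np.hypot(*d).round(1),"ring=",round(3.32+YAW-np.arctan2(d[1],d[0]),3))
# expected lug line at locked, in this crop
for q in(1.0,1.1,1.2):
    ph=3.32-q+YAW; e=np.array([np.cos(ph),np.sin(ph)])
    print(q,[((proj("scene",np.r_[c+k*e,79])-[160,120]+.5)*4-.5).round(0) for k in(50,77)])
E
```

```text
out [-23.2  69.8] 73.5 ring= 1.204
in [-15.9  46.9] 49.5 ring= 1.199
line [-7.3 22.9] 24.1 ring= 1.216
arrow [-17.5  54.2] 57.0 ring= 1.213
1.0 [array([291., 347.]), array([274., 394.])]
1.1 [array([280., 345.]), array([257., 390.])]
1.2 [array([269., 342.]), array([240., 385.])]
```

View pics/t4.png

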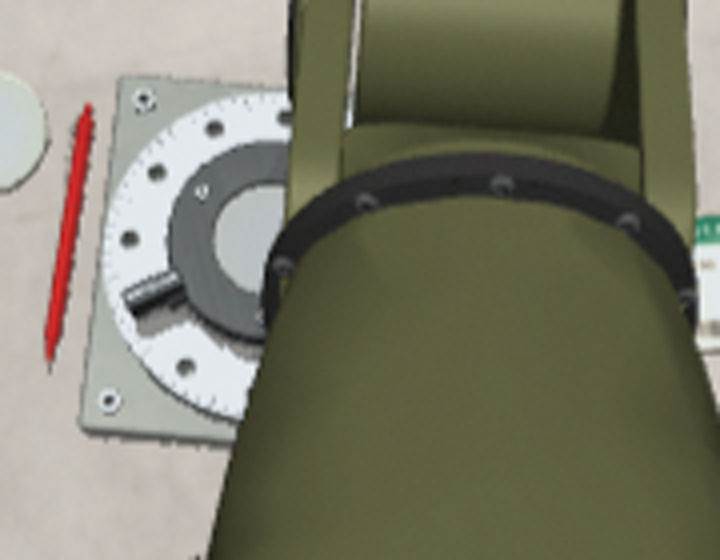

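The ring reads 1.20 in both line and position, with the lug over the arrow; it is locked and released. Next I'll go down over the knob and grip it.

```bash
python3 - <<'E'
from h import *
r.servo_line(np.r_[KN,148],down(YAW),v=100); s=st("at knob")
if abs(s["force"]).max()<6:
    r.grasp(); s=st("grip"); r.hold(.2); st("grip")
    cv2.imwrite("pics/s5.png",cv2.resize(eyes.snapshot("scene")[120:270,160:360],None,fx=4,fy=4,interpolation=cv2.INTER_CUBIC))
E
```

```text
at knob t 14.4 p [560.1 -80.6 148.5] F [0.8 0.2 0.6] M [0.01 0.02 0.02] w 85.0
grip t 15.01 p [560.2 -80.8 148.5] F [ 1.4 -0.5  3.9] M [-0.11 -0.4  -0.01] w 21.4
grip t 15.21 p [560.2 -80.8 148.5] F [ 3.4 -1.2  6.2] M [-0.1  -0.56 -0.02] w 21.6
```

View pics/s5.png

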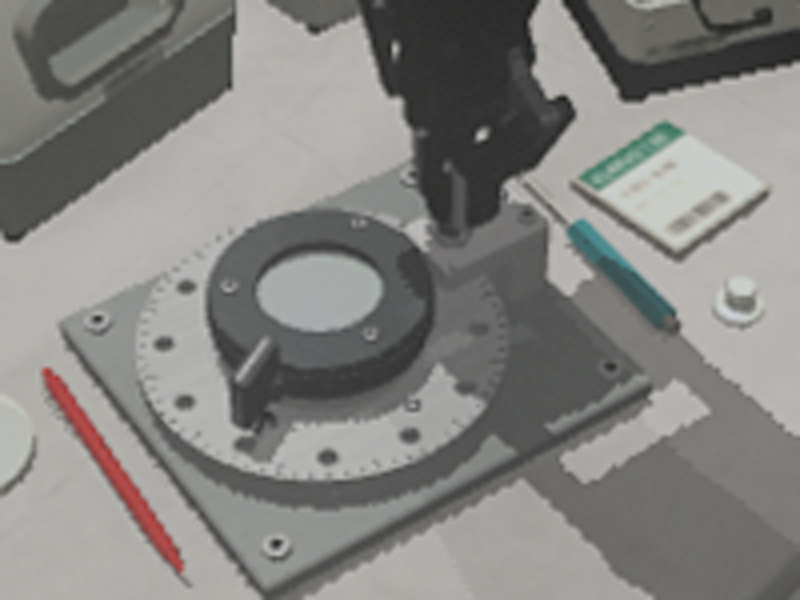

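The fingers hold the knob, pad edge at (455,205), clear of the bracket and ring; the side force is small. Lifting in steps.

```bash
python3 - <<'E'
from h import *
z=148.
for i in range(20):
    z+=1.; r.servo_line([KN[0],KN[1],z],v=20); s=r.observe()
    print(z,"z",s["ee_pos"][2].round(1),"F",s["force"].round(1),"w",round(s["grip_width"],1),"t",round(s["time_s"],1))
    if s["force"][2]<-26: break
st()
E
```

```text
149.0 z 148.6 F [ 8.2 -2.1 -5.3] w 21.5 t 15.5
150.0 z 149.4 F [10.1 -1.8 -6.9] w 21.7 t 15.8
151.0 z 150.4 F [ 9.2 -1.1 -7.3] w 21.7 t 16.0
152.0 z 151.3 F [10.2 -1.6 -9.3] w 21.6 t 16.3
153.0 z 152.3 F [10.4 -1.9 -8.5] w 21.3 t 16.5
154.0 z 153.3 F [10.8 -2.  -9.3] w 21.5 t 16.8
155.0 z 154.2 F [ 10.8  -1.3 -10.4] w 21.5 t 17.0
156.0 z 155.2 F [ 10.9  -2.2 -10.4] w 21.4 t 17.3
157.0 z 156.2 F [11.4 -1.8 -9.9] w 21.5 t 17.5
158.0 z 157.1 F [ 11.7  -1.8 -10.1] w 21.4 t 17.8
159.0 z 158.1 F [ 12.2  -2.3 -11.1] w 21.4 t 18.0
160.0 z 159.1 F [ 11.6  -3.8 -11.9] w 21.3 t 18.3
161.0 z 160.0 F [ 11.8  -2.5 -11.7] w 21.5 t 18.5
162.0 z 161.0 F [ 11.9  -1.9 -12.6] w 21.3 t 18.8
163.0 z 161.9 F [ 12.9  -2.8 -12.4] w 21.5 t 19.0
164.0 z 162.7 F [ 14.2  -3.3 -15.2] w 21.4 t 19.3
165.0 z 162.7 F [ 19.1  -3.7 -25.2] w 21.5 t 19.5
166.0 z 162.8 F [ 24.   -4.  -35.7] w 21.0 t 19.8
 t 19.76 p [560.  -80.8 162.8] F [ 24.   -4.  -35.7] M [-0.81 -4.07 -0.07] w 21.0
```

The lift went 14.1 mm, then met a hard stop (force rising 10 N per mm with no movement). I'll ease to a moderate pull, hold and check.

```bash
python3 - <<'E'
from h import *
r.servo_line([KN[0],KN[1],164.8],v=20); st("eased"); r.hold(1.0); st("held")
cv2.imwrite("pics/s6.png",cv2.resize(eyes.snapshot("scene")[120:270,160:360],None,fx=4,fy=4,interpolation=cv2.INTER_CUBIC))
E
```

```text
eased t 20.01 p [560.  -80.8 162.7] F [ 18.5  -4.2 -23.1] M [-0.6  -3.08  0.01] w 21.8
held t 21.01 p [560.  -80.8 162.7] F [ 17.3  -3.7 -24. ] M [-0.59 -3.09  0.06] w 21.5
```

View pics/s6.png

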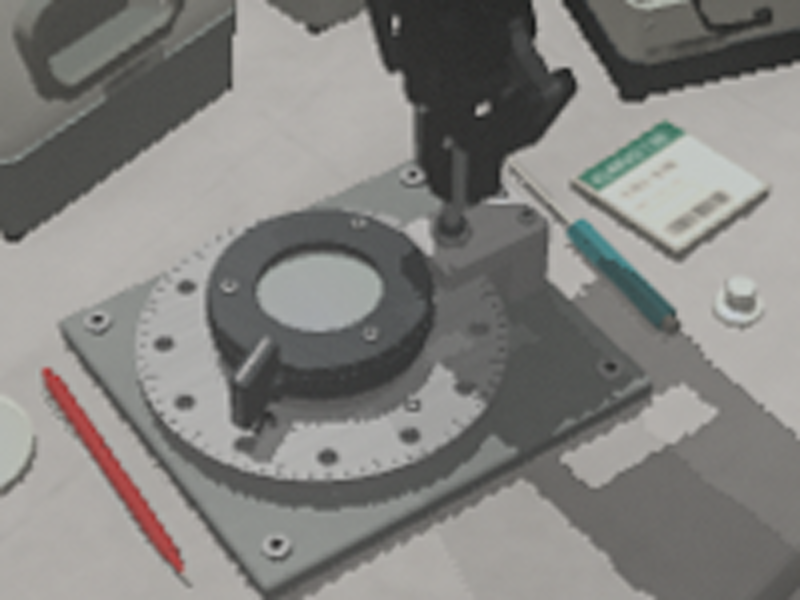

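The stem is now visible under the knob at (452,218). The plate holes, lug, screwdriver, block and packet are where they were, and the pull is steady. Handing in.

```bash
python3 -c "
from h import *
r.sign_off()"
```

```text
the job is handed in; nothing more can be done
```

The job is handed in: the clamp ring is at its locked stop and released, and the arm is holding the plunger knob at the top of its travel.

- **Clamp ring:** With the pin still home, I pushed the lug clockwise with the closed fingers until the force rose to about 23 N at the hard stop. I then backed off and let go. The picture afterwards puts the ring at about 1.20 rad, with the lug over the arrow.
- **Plunger:** I gripped the knob and pulled it straight up 14.1 mm, where it met its upper stop. I eased the pull to about 24 N, and over a one-second hold the height and force stayed steady.
- **Surroundings:** The last picture shows the plate at its station and the screwdriver, lens block and lens packet where they were. Handed in at about 21 s.

Two readings were not as expected. The grip width was 21.5 mm on a knob stated as 24 mm. There is also a side load of about 18 N on the gripper at the stop. Neither caused any slip or movement.

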